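Lock a filter cartridge into the bench suction unit

TASK

Take the filter cartridge from the green tray and fit it in the round collar of the suction unit: find the two entry slots with its lugs, push it down against the sprung seat and turn it clockwise (seen from above) to the stop, then let it rise into its locked position and let go. Work gently: neither force the cartridge down nor keep twisting once the stop is felt, as the collar must not take more than about 40 N, and leave the bottles, the jar and the kit box where they are.

Things in the scene. Friction and masses are not known exactly. Their poses are not given: they have to be found in the camera images.
- cartridge_centre (a point): Centre of the loose filter cartridge (about 120 g, standing upright in the tray), 38 mm above its flat bottom, 38 mm below its top; z up its axis, x along its lugs. White barrel, 36 mm diameter, up to 38 mm above the bottom, with a 6 mm tapered nose (26 mm across at the foot). Grey cap, 46 mm diameter, from 38 to 46 mm up. The same after half a turn.
- cartridge_grip (a point): Middle of the cartridge's grip, 61 mm above its bottom: an upright grey bar on the cap, 40 mm long (along x, in line with the lugs), 12 mm thick (along y), from 46 to 76 mm above the bottom. Axes of the cartridge.
- cartridge: The same cartridge, origin at the centre of its flat bottom. Two opposite lugs stand out of the barrel along +x and -x: 8 mm wide, 4 mm tall (20 to 24 mm above the bottom), tips 25.5 mm from the axis.
- mouth (a point): Where the middle of the open top of the unit's aluminium collar nominally lies, 99 mm above the bench; z up, axes of the housing. Collar 64 mm across, standing 44 mm above the housing; bore 39 mm (1.5 mm clearance round the barrel). The clamped collar's true centre lies up to 3 mm from this point in x and in y, which is not measured: see it, or give way to side forces.
- slots (a point): Same point as mouth; on the rim's two opposite entry slots, 11 mm wide (1.5 mm clearance each side of a lug). Nominally along +x and -x, but the collar is clamped up to 0.3 rad either way, not measured: see it from above, or feel. From the slots, pushed under the rim, the cartridge turns 0.75 rad clockwise from above to a solid stop; the other way is blocked.
- seat (a point): Top of the spring-loaded seat in the collar when free, on the axis 21.5 mm below the mouth. It resists with 0.6 N per mm and bottoms 15 mm lower. With the lugs on the rim beside the slots, the cartridge's bottom is 20 mm below the mouth; at 32 to 36.5 mm they pass under the rim. At the stop are pockets: let go, the spring lifts the lugs into them: locked, bottom 28.5 mm below the mouth.
- unit: The suction unit: white box 170 mm (x) by 140 mm (y), 52 mm high, with a 90 mm grey disc on top up to 55 mm, and the collar standing at its middle. Origin on the bench under the collar's axis, axes those of mouth. Fixed.
- tray: Shallow green tray, 190 by 150 mm, 16 mm high, floor 4 mm thick; origin at the centre of its underside. Fixed.
- dropper_a_centre (a point): Centre of a small white dropper bottle, 28 mm in diameter, 75 mm high, standing. Bystander.
- dropper_b_centre (a point): Centre of another such dropper bottle. Bystander.
- jar_centre (a point): Centre of a white jar, 60 mm in diameter, 70 mm high, standing. Bystander.
- kit_box_centre (a point): Centre of a flat paper kit box, 60 by 100 mm, 35 mm high. Bystander.

How it is judged (in metres and radians):
On the way, in this order (a step that is already met when the one before it is completed fails the run):
1. the cartridge is lifted clear of the tray (z of cartridge_centre in the frame of tray above 0.06 m and contact force between cartridge and tray below 0.1 N), for 0.2 s.
2. its lugs are down in the entry slots, the cartridge's bottom more than 24 mm below the collar's mouth (z of cartridge_centre in the frame of mouth below 0.014 m and horizontal distance between cartridge_centre and mouth below 0.0065 m and angle between the x axis of cartridge and the x axis of mouth, either way round below 0.4 rad), for 0.1 s.
At the end, for the whole second after the job is handed in: The cartridge is locked in the collar, released and at rest: its bottom 28.5 mm below the mouth (26.5 to 30.2 mm, as only with the lugs in the pockets), within 6.5 mm of the nominal axis, upright within 0.06 rad, turned 0.3 to 1.2 rad from the housing's x axis (z of cartridge_centre in the frame of mouth between 0.0078 and 0.0115 m and horizontal distance between cartridge_centre and mouth below 0.0065 m and angle between the x axis of cartridge and the x axis of mouth, either way round between 0.3 and 1.2 rad and angle between cartridge_centre's own z axis and vertical below 0.06 rad and linear speed of cartridge below 0.01 m/s); the robot touches nothing.
It fails at once if the cartridge is pressed against the suction unit with more than 40 N (sum of its contacts) (contact force between cartridge and unit above 40 N).
It fails at once if the robot itself presses on the suction unit with more than 5 N (contact force between any of the fingers, the arm and unit above 5 N).
It fails at once if a bottle, the jar or the kit box is shifted by more than 20 mm (distance of any of dropper_a_centre, dropper_b_centre, jar_centre, kit_box_centre from where it was at the start of the episode above 0.02 m).
It also fails if it takes over 64 s, if anything falls off the work surface, if the arm or the gripper's body presses on something with over 40 N, if the wrist force passes 120 N, or if a joint passes its speed limit or range.

ROBOT

A 6-joint arm with a two-finger parallel gripper is mounted at the origin on the work surface. World frame = base frame: x ahead of the robot, y to its left, z up, the work surface at z = 0. Lengths are in mm, angles in degrees, forces in N, time in s.
With the tool pointing down it reaches from about 300 to 850 mm from the base axis. Payload 4.2 kg.
Tool frame: the origin (TCP) lies at the very end of the fingers, on their centre line; the grasp point (between the pads) lies env.pinch_z behind it (env.pinch_z is the distance from the TCP to the grasp point, in mm); z points along the fingers, y is the line along which they close (so a half turn about z gives the same grasp; the last joint's range is limited). The gripper opens to 91 mm and grips with 3 to 60 N. Pads are 32 mm wide; open, the fingers measure 118 mm over their backs; the gripper's body (76 mm by 178 mm) begins 60 mm behind the grasp point.
Start: joints at [65.374, 18.312, 89.639, -0, 72.044, -1.146], TCP at [229.099, 527.406, 213.976] pointing down, gripper open.
Joint ranges: [-177.97, 177.97], [-48.28, 115.42], [12.27, 149.76], [-77.06, 257.06], [2.81, 150.46], [-146.56, 146.56]. Speed limits (degrees/s): [147.25, 147.25, 180, 180, 180, 180].

INTERFACE

Orientations are given as [roll, pitch, yaw] about the fixed x, y, z axes, in that order (R = Rz(yaw) Ry(pitch) Rx(roll)).
In Python, from workcell import state, vision, job_done, env gives the robot as it stands.
- The arm moves only by the tool servo_tool, never from a script. Its argument "rows" is a list of rows, each a list of 5 numbers: the shift along the tool's x, y, z scaled (see below), then the turn about the tool's z scaled (see below), then the opening, from 0 (shut) to 1 (fully open). A call has 1 to 20 rows; each row is the pose to reach, as a shift and turn from the pose commanded when the call began, along the tool's axes at that moment; what a row does not reach only later rows make up. The controller multiplies each number of a shift by 200 mm and each number of a turn by 90 degrees. A row lasts 1/12 s, in which the tool goes at most 41.7 mm and 7.16 degrees, less where a joint would pass 70% of its speed; a pose out of reach is approached as far as the arm can. A call with a number of a shift or a turn outside -1 to 1 is refused whole. A call with a gripper value outside its range is refused whole. The fingers move at their own pace and stop on an object; "force" is the grip in N (left out, the last holds). Time passes only in rows, so rows that repeat a pose let the fingers close. It gives the time, the measured TCP pose, the force, the opening and the grip force at its end, in the units of the state.
- state(): the state, without advancing time (a new reading comes with each control period).
- vision.grab_frame(name): name is "side" or "top"; returns the picture (420x560x3 uint8, red, green, blue); there is no depth.
- vision.camera_info(name): a dict with "vertical_fov" (degrees; the focal length in pixels is half the picture's height over the tangent of half this angle, whatever the lens; pixels are square), "cx", "cy" (the principal point, pixels), "T" (4x4, takes a point from camera to world coordinates). Camera axes: x right, y up, looking along -z (the intrinsics and any distortion apply to the point x, -y, -z); pixel columns grow to the right and rows downward; lengths in mm; the calibration is good to about 2 mm. A picture is of the moment at which its call begins. camera_info takes no time and is no camera call.
- job_done(): hands the job in; it is judged then, once.
The state is a dict: "time_s": time; "qpos": joint angles; "qvel": joint speeds; "effort": joint torques, N m; "ee_pos": TCP position; "ee_rot": TCP orientation; "force": force on the tool from outside, world axes, zero at the start; "torque": the same for the moment, N m; "gripper_width": finger opening in mm; "gripper_force": force on a finger pad.
Only numpy, scipy, OpenCV 4.12 (cv2) and the standard library are available. Lean on these libraries where they do the work, as an engineer would, in place of code of your own. Each camera call takes 0.05 s, during which the arm holds its last target. There are 200 camera calls.

## Working session

There is one attempt and no reset: what is moved stays moved. The work goes in short steps, Python scripts to look and compute and a tool call to move; the robot and the scene stay as the last step left them, time stands still between calls to the robot, and variables do not carry over. Pictures are saved under pics/ and viewed, at most 10 in all, crops included, and the job is handed in when it is done.

Besides the shell and the picture viewer there is one more tool, called as name(argument=value, ...), one argument or row to a line, values as JSON. servo_tool: Moves the arm, as the interface text tells. Its arguments: {"type":"object","properties":{"rows":{"type":"array"},"force":{"type":"number"}},"required":["rows"]}

```bash
mkdir -p pics; ls; python3 - <<'E'
from workcell import state, vision, job_done, env
import cv2
s=state();print(s['time_s'],s['ee_pos'],s['ee_rot'],s['gripper_width'],env.pinch_z)
for n in("side","top"):
    i=vision.camera_info(n);print(n,i)
    cv2.imwrite(f'pics/{n}0.png',vision.grab_frame(n)[:,:,::-1])
E
```

```text
pics
0.0 [228.88514939 526.9269646  213.11361795] [-1.79897084e+02 -1.05711252e-03  1.56521776e+02] 91.25405370070659 18.8
side {'vertical_fov': 44.857233377995826, 'cx': 273.0644351598249, 'cy': 205.18060850569069, 'T': array([[ 9.82814591e-01,  1.34993205e-01, -1.25905975e-01,
         4.33725660e+02],
       [-1.84476944e-01,  7.42699107e-01, -6.43712896e-01,
        -5.72170582e+02],
       [ 6.61338825e-03,  6.55877177e-01,  7.54838653e-01,
         8.32327446e+02],
       [ 0.00000000e+00,  0.00000000e+00,  0.00000000e+00,
         1.00000000e+00]])}
top {'vertical_fov': 54.62029018571497, 'cx': 280.03995117437023, 'cy': 215.5051583603827, 'T': array([[-1.54797665e-02,  9.96350858e-01, -8.39365529e-02,
         4.93613073e+02],
       [-9.99870549e-01, -1.50564992e-02,  5.67341269e-03,
         2.28815220e+01],
       [ 4.38891895e-03,  8.40135103e-02,  9.96454950e-01,
         8.34899437e+02],
       [ 0.00000000e+00,  0.00000000e+00,  0.00000000e+00,
         1.00000000e+00]])}
```

View pics/top0.png

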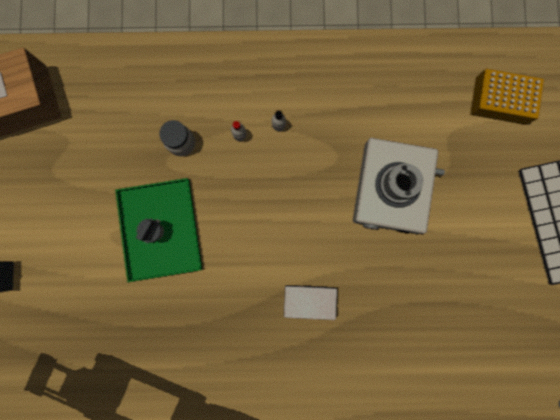

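View pics/side0.png

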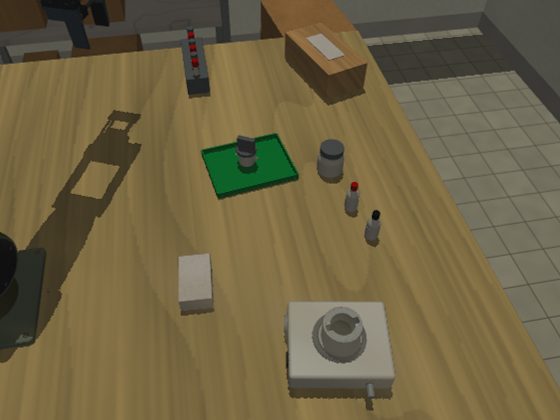

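The top view shows the tray with the cartridge near (150,231) and the collar near (403,183). In the side view the cartridge is near (247,150) and the collar near (342,325). I'll enlarge both next.

```bash
cat > h.py <<'E'
import numpy as np,cv2
from workcell import state, vision, env
def K(n):
    i=vision.camera_info(n);f=210/np.tan(np.radians(i['vertical_fov']/2));return i,f
def ray(n,u,v,z):
    i,f=K(n);d=np.array([(u-i['cx'])/f,-(v-i['cy'])/f,-1]);T=i['T'];d=T[:3,:3]@d;o=T[:3,3]
    return (o+d*(z-o[2])/d[2]).round(1)
def proj(n,p):
    i,f=K(n);T=i['T'];c=T[:3,:3].T@(np.array(p)-T[:3,3]);return np.array([i['cx']-f*c[0]/c[2],i['cy']+f*c[1]/c[2]]).round(1)
E
python3 - <<'E'
from h import *
t=cv2.imread('pics/top0.png');s=cv2.imread('pics/side0.png')
def c(im,u,v,w=25,h=18.75):
    # 50x37.5 px ->400x300, 8x ; 
    M=np.float32([[8,0,-8*(u-25)],[0,8,-8*(v-18.75)]]);return cv2.convertScaleAbs(cv2.warpAffine(im,M,(400,300),flags=cv2.INTER_CUBIC),alpha=1.5)
a=np.vstack([np.hstack([c(t,150,231),c(t,403,183)]),np.hstack([c(s,247,150),c(s,342,325)])])
for k in range(0,800,40): cv2.line(a,(k,0),(k,5),(0,255,255));cv2.line(a,(k,300),(k,305),(0,255,255))
for k in range(0,600,40): cv2.line(a,(0,k),(5,k),(0,255,255));cv2.line(a,(400,k),(405,k),(0,255,255))
cv2.imwrite('pics/crop.png',a)
E
```

```text
(no output)
```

View pics/crop.png

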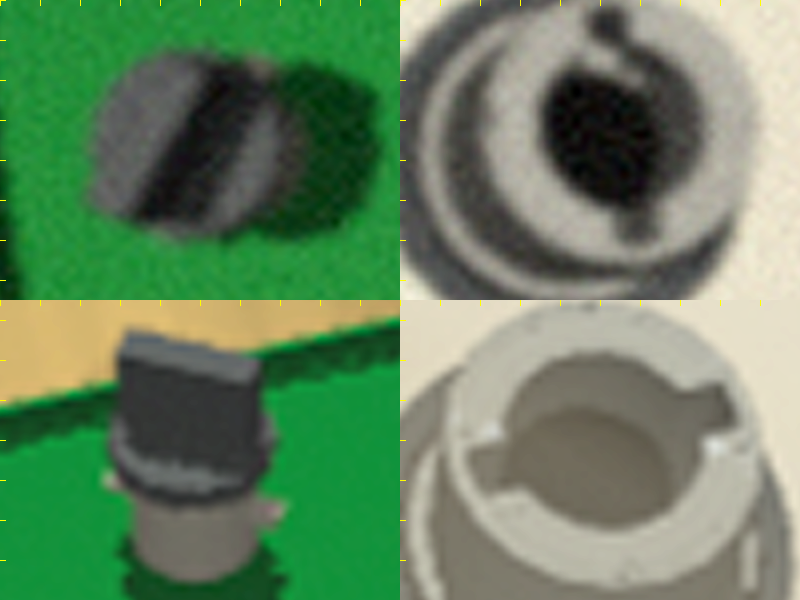

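```bash
python3 - <<'E'
from h import *
def P(n,x,y):
    u,v={'tc':(150,231),'tk':(403,183),'sc':(247,150),'sk':(342,325)}[n]
    return (u-25+(x-400*(n[1]=='k'))/8-0.0, v-18.75+(y-300*(n[0]=='s'))/8)
def R(n,x,y,z): return ray('top' if n[0]=='t' else 'side',*P(n,x,y),z)
def yaw(a,b): d=a-b; return round(float(np.degrees(np.arctan2(d[1],d[0]))),1)
print('cart top',R('tc',145,134,80),'side',R('sc',190,356,80))
print('cart yaw top',yaw(R('tc',205,60,80),R('tc',135,215,80)),yaw(R('tc',150,55,80),R('tc',90,205,80)))
print('side',yaw(R('sc',128,330,80),R('sc',262,362,80)),yaw(R('sc',118,350,80),R('sc',252,383,80)))
print('collar top',R('tk',621,125,99),'side',R('sk',604,445,99))
print('slots top',yaw(R('tk',607,25,99),R('tk',635,225,99)),'side',yaw(R('sk',490,465,99),R('sk',712,405,99)))
c=R('tk',621,125,99)
for x,y in((480,124),(757,124),(621,265)):print(np.linalg.norm(R('tk',x,y,99)-c))
for x,y in((447,445),(762,445),(604,585)):print(np.linalg.norm(R('sk',x,y,99)-R('sk',604,445,99)))
print('lens s', np.linalg.norm(R('tc',205,60,80)-R('tc',135,215,80)), np.linalg.norm(R('sc',128,330,80)-R('sc',262,362,80)))
for a,b in(((370,139),(356,222)),((438,150),(424,233))): print('box',yaw(ray('top',*a,52),ray('top',*b,52)), np.linalg.norm(ray('top',*a,52)-ray('top',*b,52)))
print(ray('top',397,186,52))
E
```

```text
cart top [535.9 272.9  80. ] side [536.  272.8  80. ]
cart yaw top -23.9 -21.2
side 150.3 149.9
collar top [ 617.6 -212.4   99. ] side [ 618.3 -213.    99. ]
slots top 5.5 side -174.3
32.407560846197605
31.200641019055993
32.33032632065449
31.224669734041957
31.421330334662876
29.94461554269815
lens s 39.04010758181892 39.72832742515096
box -11.4 166.14963135679847
box -12.1 165.9889454150486
[ 613.7 -210.1   52. ]
```

```bash
cat >> h.py <<'E'
def row(a,b):
    "a,b = x,y,z,yaw commanded -> row numbers"
    p=np.radians(a[3]);R=np.array([[np.cos(p),np.sin(p),0],[np.sin(p),-np.cos(p),0],[0,0,-1]])
    d=R.T@(np.array(b[:3])-np.array(a[:3]))
    return (d/200).round(4),round(-(b[3]-a[3])/90,4)
E
python3 - <<'E'
from h import *
print('jar',ray('top',174,131,70),'dropper',ray('top',237,125,75))
print(row((229.1,527.4,214,156.5),(536,273,130,152)))
s=state();print(s['ee_rot'],s['force'])
E
```

```text
jar [723.8 219.5  70. ] dropper [732.3  98.1  75. ]
(array([-1.9144, -0.5546,  0.42  ]), 0.05)
[-1.79910163e+02 -2.08773982e-03  1.56517041e+02] [-0.50733152  0.59330774 -0.22526339]
```

servo_tool(
  rows=[
    [-0.2,-0.06,0.04,0.01,0.5],
    [-0.4,-0.12,0.08,0.02,0.5],
    [-0.6,-0.18,0.12,0.03,0.5],
    [-0.8,-0.24,0.16,0.04,0.5],
    [-0.957,-0.277,0.2,0.05,0.5],
  ],
  force=25,
)

```text
time_s: 0.52
ee_pos: [383.7, 398.3, 173.5]
ee_rot: [-180.0, 0.0, 152.0]
force: [0.7, 1.7, -0.2]
gripper_width: 61.1
gripper_force: 0.0
```

```bash
python3 - <<'E'
from h import *
s=state();print(s['ee_pos'],s['ee_rot'],s['gripper_width'])
# commanded pose
p=np.radians(156.52);R=np.array([[np.cos(p),np.sin(p),0],[np.sin(p),-np.cos(p),0],[0,0,-1]])
c=np.array([229.1,527.4,214])+R@(200*np.array([-.957,-.277,.2]));print(c)
print(row((*c,152),(536,273,120,152)))
E
```

```text
[383.74574147 398.29822354 173.46630389] [-1.79963131e+02  1.41848490e-02  1.51970743e+02] 61.08736979223647
[382.57896571 400.32786661 174.        ]
(array([-0.9762, -0.202 ,  0.27  ]), 0.0)
```

servo_tool(
  rows=[
    [-0.2,-0.04,0.05,0,0.5],
    [-0.4,-0.08,0.1,0,0.5],
    [-0.6,-0.12,0.15,0,0.5],
    [-0.8,-0.16,0.2,0,0.5],
    [-0.976,-0.202,0.27,0,0.5],
    [-0.976,-0.202,0.27,0,0.5],
    [-0.976,-0.202,0.27,0,0.5],
  ],
)

```text
time_s: 1.1
ee_pos: [536.4, 271.2, 118.3]
ee_rot: [-179.9, -0.1, 151.8]
force: [-0.5, 1.3, -1.2]
gripper_width: 45.9
gripper_force: 0.0
```

```bash
python3 - <<'E'
from h import *
s=state();print(s['ee_pos'],s['ee_rot'],s['gripper_width'],s['force'])
t=vision.grab_frame('top')[:,:,::-1];d=vision.grab_frame('side')[:,:,::-1]
def c(im,u,v): return cv2.resize(im[v-37:v+38,u-50:u+50],(400,300),interpolation=cv2.INTER_CUBIC)
cv2.imwrite('pics/a.png',cv2.convertScaleAbs(np.hstack([c(t,150,215),c(d,247,140)]),alpha=1.5))
E
```

```text
[536.40917582 271.2482392  118.31941254] [-1.79862240e+02 -1.19399357e-01  1.51810362e+02] 45.924363446414176 [-0.5489687   1.29328745 -1.15016262]
```

View pics/a.png

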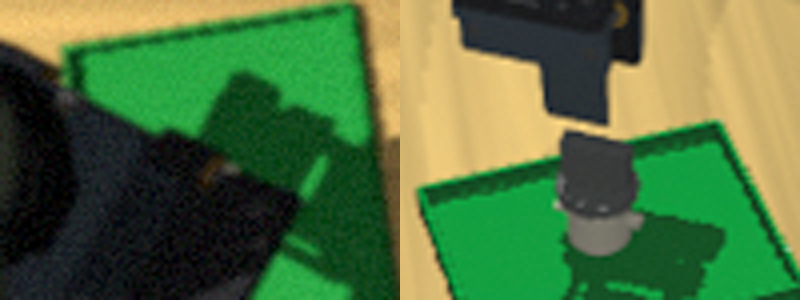

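The side view shows the finger centred above the bar at about (595,135), and the bar is aligned with the tool. I'll descend and grip.

servo_tool(
  rows=[
    [0,0,0.08,0,0.5],
    [0,0,0.16,0,0.5],
    [0,0,0.24,0,0.5],
    [0,0,0.3,0,0.5],
    [0,0,0.325,0,0.5],
    [0,0,0.325,0,0.5],
    [0,0,0.325,0,0.5],
    [0,0,0.325,0,0.0],
    [0,0,0.325,0,0.0],
    [0,0,0.325,0,0.0],
    [0,0,0.325,0,0.0],
    [0,0,0.325,0,0.0],
    [0,0,0.325,0,0.0],
    [0,0,0.325,0,0.0],
    [0,0,0.325,0,0.0],
    [0,0,0.325,0,0.0],
    [0,0,0.325,0,0.0],
  ],
  force=30,
)

```text
time_s: 2.62
ee_pos: [536.2, 273.0, 55.2]
ee_rot: [180.0, 0.0, 152.0]
force: [-0.4, -0.3, 3.1]
gripper_width: 11.9
gripper_force: 30.0
```

servo_tool(
  rows=[
    [0,0,-0.05,0,0],
    [0,0,-0.15,0,0],
    [0,0,-0.3,0,0],
    [0,0,-0.45,0,0],
    [0,0,-0.55,0,0],
    [0,0,-0.6,0,0],
    [0,0,-0.6,0,0],
    [0,0,-0.6,0,0],
    [0,0,-0.6,0,0],
    [-0.05,-0.06,-0.6,0,0],
    [-0.12,-0.15,-0.6,0,0],
    [-0.2,-0.26,-0.6,0,0],
    [-0.28,-0.36,-0.6,0,0],
    [-0.36,-0.47,-0.6,0,0],
    [-0.44,-0.57,-0.6,0,0],
    [-0.52,-0.67,-0.6,0,0],
    [-0.6,-0.78,-0.6,0,0],
    [-0.68,-0.88,-0.6,0,0],
    [-0.73,-0.95,-0.6,0,0],
    [-0.75,-0.975,-0.6,0,0],
  ],
)

```text
time_s: 4.28
ee_pos: [576.2, 28.0, 172.9]
ee_rot: [-179.9, -0.2, 151.9]
force: [0.7, 0.8, -1.3]
gripper_width: 11.7
gripper_force: 30.0
```

servo_tool(
  rows=[
    [-0.05,-0.06,0,-0.02,0],
    [-0.12,-0.15,0,-0.05,0],
    [-0.2,-0.26,0,-0.09,0],
    [-0.28,-0.36,0,-0.13,0],
    [-0.36,-0.47,0,-0.17,0],
    [-0.44,-0.57,0,-0.21,0],
    [-0.52,-0.67,0,-0.25,0],
    [-0.6,-0.78,0,-0.29,0],
    [-0.68,-0.88,0,-0.33,0],
    [-0.73,-0.95,0,-0.36,0],
    [-0.753,-0.978,0,-0.372,0],
    [-0.753,-0.978,0,-0.372,0],
    [-0.753,-0.978,0,-0.372,0],
    [-0.753,-0.978,0,-0.372,0],
  ],
)

```text
time_s: 5.45
ee_pos: [617.9, -211.6, 174.1]
ee_rot: [179.9, -0.1, -174.5]
force: [0.2, -0.2, -1.3]
gripper_width: 12.0
gripper_force: 30.0
```

```bash
python3 - <<'E'
from h import *
s=state();print(s['ee_pos'],s['ee_rot'],s['gripper_width'],s['force'],s['torque'])
t=vision.grab_frame('top')[:,:,::-1];d=vision.grab_frame('side')[:,:,::-1]
def c(im,u,v): return cv2.resize(im[v-37:v+38,u-50:u+50],(800,600),interpolation=cv2.INTER_CUBIC)
cv2.imwrite('pics/b.png',cv2.convertScaleAbs(c(d,342,305),alpha=1.5))
E
```

```text
[ 617.91500817 -211.57921552  174.06920232] [ 1.79912388e+02 -8.20075288e-02 -1.74483311e+02] 12.025154326143772 [ 0.15190464 -0.16262341 -1.29798854] [ 0.03127117 -0.04364305 -0.02872498]
```

View pics/b.png

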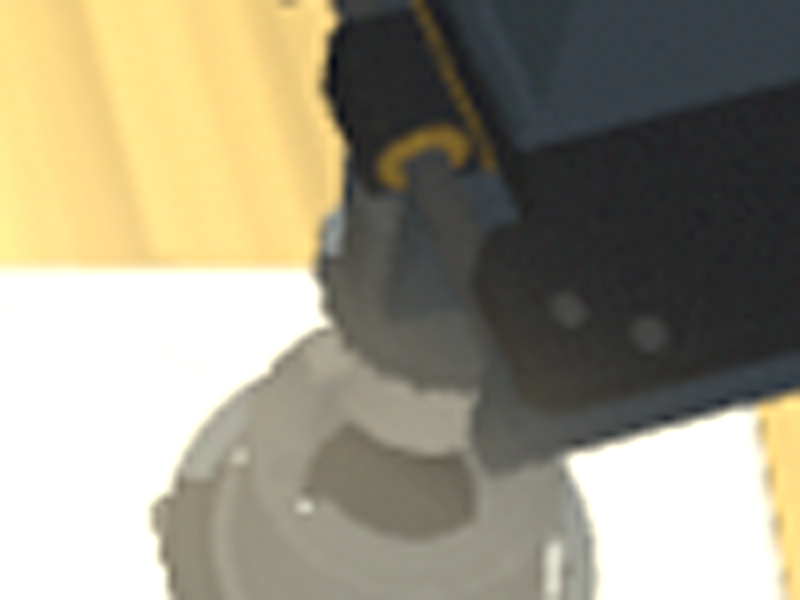

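The side view shows the cartridge held upright, with its cap near (415,340) over the bore near (400,490), still clear of the rim. I'll lower the nose in.

servo_tool(
  rows=[
    [0,0,0.05,0,0],
    [0,0,0.1,0,0],
    [0,0,0.13,0,0],
    [0,0,0.145,0,0],
    [0,0,0.145,0,0],
    [0,0,0.145,0,0],
  ],
)

```text
time_s: 6.05
ee_pos: [618.2, -212.9, 145.6]
ee_rot: [180.0, -0.0, -174.5]
force: [0.5, -0.3, -1.1]
gripper_width: 11.7
gripper_force: 30.0
```

servo_tool(
  rows=[
    [0,0,0.005,0,0],
    [0,0,0.01,0,0],
    [0,0,0.015,0,0],
    [0,0,0.02,0,0],
    [0,0,0.02,0,0],
    [0,0,0.02,0,0],
  ],
)

```text
time_s: 6.55
ee_pos: [618.2, -212.9, 141.9]
ee_rot: [180.0, 0.0, -174.5]
force: [0.4, 0.4, -1.5]
gripper_width: 11.6
gripper_force: 30.0
```

servo_tool(
  rows=[
    [0,0,0.01,0,0],
    [0,0,0.02,0,0],
    [0,0,0.03,0,0],
    [0,0,0.04,0,0],
    [0,0,0.04,0,0],
    [0,0,0.04,0,0],
  ],
)

```text
time_s: 7.05
ee_pos: [618.1, -212.9, 133.7]
ee_rot: [180.0, -0.0, -174.5]
force: [0.2, 0.8, -2.3]
gripper_width: 11.7
gripper_force: 30.0
```

servo_tool(
  rows=[
    [0,0,0.005,0,0],
    [0,0,0.01,0,0],
    [0,0,0.015,0,0],
    [0,0,0.02,0,0],
    [0,0,0.02,0,0],
    [0,0,0.02,0,0],
  ],
)

```text
time_s: 7.55
ee_pos: [618.2, -212.9, 129.8]
ee_rot: [180.0, -0.0, -174.5]
force: [0.5, 0.4, -0.8]
gripper_width: 12.0
gripper_force: 30.0
```

servo_tool(
  rows=[
    [0,0,0.005,0,0],
    [0,0,0.01,0,0],
    [0,0,0.01,0,0],
    [0,0,0.01,0,0],
  ],
)

```text
time_s: 7.88
ee_pos: [618.2, -212.9, 127.9]
ee_rot: [180.0, -0.0, -174.5]
force: [-0.3, 0.8, -1.8]
gripper_width: 12.0
gripper_force: 30.0
```

servo_tool(
  rows=[
    [0,0,0.005,0,0],
    [0,0,0.01,0,0],
    [0,0,0.01,0,0],
    [0,0,0.01,0,0],
  ],
)

```text
time_s: 8.22
ee_pos: [618.3, -212.9, 126.1]
ee_rot: [-180.0, 0.0, -174.5]
force: [-1.0, 1.4, -0.2]
gripper_width: 11.8
gripper_force: 30.0
```

Bottom is about 24 mm below the mouth with only the spring force, so the lugs are in the slots. I'll push to about 34 mm.

servo_tool(
  rows=[
    [0,0,0.01,0,0],
    [0,0,0.02,0,0],
    [0,0,0.025,0,0],
    [0,0,0.025,0,0],
    [0,0,0.025,0,0],
  ],
  force=40,
)

```text
time_s: 8.63
ee_pos: [618.4, -212.9, 121.3]
ee_rot: [-180.0, 0.0, -174.5]
force: [-0.8, -0.8, 3.4]
gripper_width: 11.8
gripper_force: 40.0
```

servo_tool(
  rows=[
    [0,0,0.01,0,0],
    [0,0,0.02,0,0],
    [0,0,0.027,0,0],
    [0,0,0.027,0,0],
    [0,0,0.027,0,0],
  ],
)

```text
time_s: 9.05
ee_pos: [618.4, -213.0, 116.0]
ee_rot: [-180.0, 0.0, -174.5]
force: [-0.3, 0.4, 6.2]
gripper_width: 11.6
gripper_force: 40.0
```

servo_tool(
  rows=[
    [0,0,0,0.03,0],
    [0,0,0,0.06,0],
    [0,0,0,0.09,0],
    [0,0,0,0.11,0],
    [0,0,0,0.11,0],
    [0,0,0,0.11,0],
  ],
)

```text
time_s: 9.55
ee_pos: [618.7, -213.3, 116.2]
ee_rot: [-180.0, 0.1, 175.6]
force: [-0.5, 0.2, 6.0]
gripper_width: 11.9
gripper_force: 40.0
```

```bash
python3 -c "
from h import *
s=state();print(s['ee_rot'],s['force'],s['torque'])"
```

```text
[-1.79960987e+02  8.76515239e-02  1.75597675e+02] [-0.51849401  0.15400088  6.03819434] [ 0.05896329  0.17328206 -0.02042015]
```

Free turning, so the lugs are under the rim.

servo_tool(
  rows=[
    [0,0,0,0.04,0],
    [0,0,0,0.08,0],
    [0,0,0,0.12,0],
    [0,0,0,0.16,0],
    [0,0,0,0.2,0],
    [0,0,0,0.24,0],
    [0,0,0,0.28,0],
    [0,0,0,0.3,0],
    [0,0,0,0.3,0],
    [0,0,0,0.3,0],
  ],
)

```text
time_s: 10.38
ee_pos: [618.7, -213.3, 116.2]
ee_rot: [180.0, 0.1, 148.6]
force: [-1.0, -0.6, 6.5]
gripper_width: 11.9
gripper_force: 40.0
```

```bash
python3 -c "
from h import *
s=state();print(s['ee_rot'],s['force'],s['torque'])"
```

```text
[1.79996210e+02 1.10587608e-01 1.48596851e+02] [-1.03989391 -0.63023986  6.47485447] [-0.06486966  0.1516285  -0.03339423]
```

servo_tool(
  rows=[
    [0,0,0,0.015,0],
    [0,0,0,0.03,0],
    [0,0,0,0.045,0],
    [0,0,0,0.045,0],
  ],
)

```text
time_s: 10.72
ee_pos: [618.7, -213.4, 116.2]
ee_rot: [180.0, 0.1, 144.5]
force: [-0.2, -1.0, 6.4]
gripper_width: 11.9
gripper_force: 40.0
```

```bash
python3 -c "
from h import *
s=state();print(s['ee_rot'],s['force'],s['torque'])"
```

```text
[1.79992166e+02 1.08844403e-01 1.44510055e+02] [-0.17314325 -0.95050108  6.41236976] [-0.07931289  0.15458308  0.02088026]
```

servo_tool(
  rows=[
    [0,0,0,0.008,0],
    [0,0,0,0.016,0],
    [0,0,0,0.016,0],
  ],
)

```text
time_s: 10.97
ee_pos: [618.7, -213.3, 116.2]
ee_rot: [180.0, 0.1, 143.1]
force: [-0.6, -0.3, 6.2]
gripper_width: 11.9
gripper_force: 40.0
```

```bash
python3 -c "
from h import *
s=state();print(s['ee_rot'],s['force'],s['torque'])"
```

```text
[1.79990648e+02 1.06144506e-01 1.43097532e+02] [-0.59476446 -0.33699183  6.22603756] [-0.08415926  0.16769449  0.07865196]
```

servo_tool(
  rows=[
    [0,0,0,0.008,0],
    [0,0,0,0.016,0],
    [0,0,0,0.016,0],
  ],
)

```text
time_s: 11.22
ee_pos: [618.6, -213.4, 116.2]
ee_rot: [-180.0, 0.1, 141.7]
force: [-0.7, 0.3, 5.5]
gripper_width: 11.8
gripper_force: 40.0
```

```bash
python3 -c "
from h import *
s=state();print(s['ee_rot'],s['force'],s['torque'])"
```

```text
[-1.79980581e+02  1.06931317e-01  1.41741633e+02] [-0.74784227  0.28427965  5.54152539] [-0.12841849  0.21374962  0.45289071]
```

Stop felt (0.45 N·m). I'll ease off a degree, then rise.

servo_tool(
  rows=[
    [0,0,0,-0.01,0],
    [0,0,0,-0.01,0],
    [0,0,-0.008,-0.01,0],
    [0,0,-0.016,-0.01,0],
    [0,0,-0.024,-0.01,0],
    [0,0,-0.024,-0.01,0],
    [0,0,-0.024,-0.01,0],
  ],
)

```text
time_s: 11.8
ee_pos: [618.6, -213.4, 120.6]
ee_rot: [-180.0, 0.1, 142.6]
force: [0.8, -1.7, 3.2]
gripper_width: 11.5
gripper_force: 40.0
```

```bash
python3 -c "
from h import *
s=state();print(s['ee_pos'],s['ee_rot'],s['force'],s['torque'])"
```

```text
[ 618.62794317 -213.35871306  120.60003387] [-1.79997688e+02  8.04404652e-02  1.42574598e+02] [ 0.81138814 -1.67102767  3.18207864] [-0.50149227 -0.12534481  0.0718534 ]
```

servo_tool(
  rows=[
    [0,0,-0.004,0,0],
    [0,0,-0.007,0,0],
    [0,0,-0.007,0,0],
  ],
)

```text
time_s: 12.05
ee_pos: [618.4, -213.2, 121.6]
ee_rot: [-180.0, 0.0, 142.6]
force: [2.1, -2.7, 1.6]
gripper_width: 12.2
gripper_force: 40.0
```

```bash
python3 -c "
from h import *
s=state();print(s['ee_pos'],s['ee_rot'],s['force'],s['torque'])"
```

```text
[ 618.37911988 -213.17692482  121.57761145] [-1.79990760e+02  2.84587163e-02  1.42574191e+02] [ 2.08841927 -2.717418    1.56971121] [-0.62770496 -0.30719011  0.07166353]
```

Bottom is 28.6 mm below the mouth, which is only possible with the lugs in the pockets. I'll release and withdraw.

servo_tool(
  rows=[
    [0,0,0,0,0.15],
    [0,0,0,0,0.3],
    [0,0,0,0,0.4],
    [0,0,0,0,0.4],
    [0,0,0,0,0.4],
    [0,0,0,0,0.4],
    [0,0,0,0,0.4],
  ],
)

```text
time_s: 12.63
ee_pos: [618.1, -212.8, 121.6]
ee_rot: [180.0, -0.0, 142.6]
force: [0.0, -0.0, -0.4]
gripper_width: 36.5
gripper_force: 0.0
```

servo_tool(
  rows=[
    [0,0,-0.05,0,0.4],
    [0,0,-0.15,0,0.4],
    [0,0,-0.3,0,0.4],
    [0,0,-0.45,0,0.4],
    [-0.2,0,-0.5,0,0.4],
    [-0.4,0.1,-0.5,0,0.4],
    [-0.6,0.2,-0.5,0,0.4],
    [-0.8,0.3,-0.5,0,0.4],
    [-0.9,0.4,-0.5,0,0.4],
    [-0.9,0.4,-0.5,0,0.4],
    [-0.9,0.4,-0.5,0,0.4],
  ],
)

```text
time_s: 13.55
ee_pos: [811.2, -258.3, 217.7]
ee_rot: [-179.9, -0.2, 142.6]
force: [-0.3, -0.1, -0.4]
gripper_width: 36.1
gripper_force: 0.0
```

```bash
python3 - <<'E'
from h import *
s=state();print(s['ee_pos'],s['force'],s['time_s'])
# bar top centre expected at mouth-28.5+76 -> z=146.5
print('expect',proj('top',(618.3,-213,146.5)),proj('side',(618.3,-213,146.5)))
a=[]
for n,(u,v) in(('top',(409,180)),('side',(342,310))):
    im=vision.grab_frame(n)[:,:,::-1];M=np.float32([[8,0,-8*(u-25)],[0,8,-8*(v-37.5)]])
    a.append(cv2.convertScaleAbs(cv2.warpAffine(im,M,(400,600),flags=cv2.INTER_CUBIC),alpha=1.4))
cv2.imwrite('pics/f.png',np.hstack(a))
E
```

```text
[ 811.18375269 -258.31987282  217.6794926 ] [-0.34016747 -0.11483264 -0.43823685] 13.55
expect [414.6 174.7] [345.9 309.4]
```

View pics/f.png

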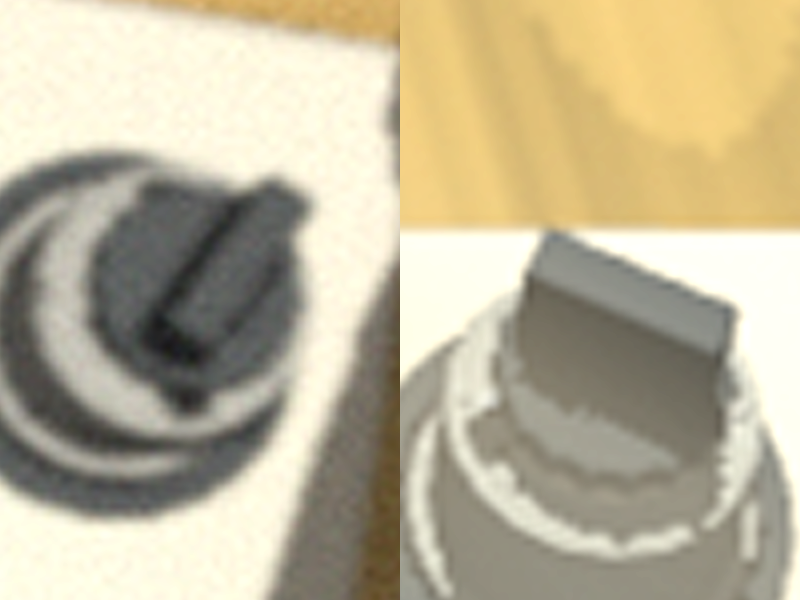

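The cartridge sits upright in the collar. In the side view its bar top is at about (346,309.4), where the locked height predicts (345.9,309.4), and the gripper is clear.

```bash
python3 -c "
from workcell import job_done
print(job_done())"
```

```text
the job is handed in; nothing more can be done
None
```

The cartridge is locked in the collar and released, about 28.5 mm below the mouth and turned to the stop; I handed the job in at about 13.6 s, and the hand-in returned no verdict.

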